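# Free the hold-up pawl of a bench press and press a bottle's stopper home

### The job

The small blue bench press is set up to seat the red rubber stopper that is only started in the neck of the clear bottle. Press the press's red pawl pad down until the pawl is right off the teeth (it stays there), then push the raised lever down by its black cross grip until the stopper's flange sits fully home on the bottle's rim, without forcing the lever. Only press and push with the fingertips: do not grasp, lift or shove anything, leave the bottle and the other things round the press alone, and move away at the end.

Things in the scene. Friction and masses are not known exactly. Their poses are not given: they have to be found in the camera images.
- press: The press, a blue casting bolted down: base plate 100 mm (its x) by 250 mm (its y), origin at the middle of the underside, z up. The lever swings in its y-z plane: the column stands at y = +35 mm, the ram and bottle at y = -50 mm, the lever's grip points to -y, the pawl pad lies out on the +y side. Its highest fixed part, the bracket at the pawl's pivot, is 274 mm over the table.
- lever_hinge (a point): The point on the lever's hinge axis (along the press's x), 215 mm over the table; fixed to the press.
- lever_grip (a point): The lever's black rubber cross grip: a round bar 90 mm long along the press's x, 23 mm in diameter (this point at its centre), always 210 mm from lever_hinge. At the raised stop it lies 200 mm to -y of the hinge and 65 mm above it (280 mm over the table); with the stopper home 205 mm to -y and 45 mm below it.
- press_lever (a joint): Angle of the lever, rad: 0 at the raised stop (18 degrees above level), growing as the grip goes down; starts at 0 to 0.04. Pawl on the teeth: blocked at 0.05. Pawl off: 2 to 4 N at the grip moves it and it stays where left. The ram meets the stopper at 0.41 and then needs about 10 N; stopper home at 0.53, solid after that.
- hold_pawl (a joint): Angle of the hold-up pawl, rad: 0 with its nose down in the teeth (at the start), growing as its red pad is pressed down; stop at 0.36. The nose is clear of the teeth from about 0.16; count it off at 0.22 or more. The pivot is stiff (about 2 N at the pad moves it) and the pawl stays where it is left.
- pawl_pad (a point): Middle of the top face of the pawl's red ribbed thumb pad, 28 mm along the press's x by 32 mm along its y; moves with the pawl. It lies 50 mm to the +y side of the pawl's pivot, at the start 283 mm over the table; it sinks about 19 mm to the stop and moves about 4 mm outward (+y) as it does. The pawl's nose end, 110 mm to -y of it, stands 296 mm high and rises 17 mm.
- bottle: The clear round glass bottle, 50 mm wide and 72 mm high, standing loose on the press's steel seat under the ram; origin at the centre of its underside. Not to be touched by the fingers.
- bottle_seat (a point): Centre of the press's steel seat, whose top lies 16 mm over the table, inside a low round rim.
- stopper (a joint): How far the red rubber stopper has been driven into the neck, m: 0 as started (its flange 10 mm above the rim), 0.010 with the flange on the rim.
- stopper_top (a point): Centre of the top of the stopper's 25 mm wide, 4 mm thick red flange; 102 mm over the table at the start, 92 mm when home.
- next_bottle: Bystander: amber glass bottle with a black stopper, 42 mm wide and 84 mm high; origin at the centre of its underside.
- stain_bottle: Bystander: small amber dropper bottle with a yellow teat, 45 mm wide and 114 mm high; origin at the centre of its underside.
- sample_jar: Bystander: small clear jar with a green lid, 37 mm wide and 90 mm high; origin at the centre of its underside.

How it is judged:
On the way, in this order (a step that is already met when the one before it is completed fails the run):
1. the pawl is pressed off the teeth while the lever is still up (value of joint hold_pawl above 0.22 rad and value of joint press_lever below 0.15 rad), for 0.1 s.
2. the lever is pushed down and the ram drives the stopper home (value of joint stopper above 0.0085 m and value of joint press_lever above 0.4 rad), for 0.2 s.
At the end, for the whole second after the job is handed in: The stopper is driven home (flange within 1.5 mm of the rim), the pawl is left off the teeth (0.22 rad or more), the lever is left down (more than 0.40 rad) and at rest, and the bottle stands upright and still on its seat, within 8 mm of the centre (all of step 2 and value of joint hold_pawl above 0.22 rad and velocity of joint press_lever below 0.05 rad/s and horizontal distance between bottle and bottle_seat below 0.008 m and z of bottle in the frame of bottle_seat below 0.004 m and angle between bottle's own z axis and vertical below 0.1 rad and linear speed of bottle below 0.02 m/s); the robot touches nothing.
It fails at once if the lever is forced past the teeth while the pawl is on them (value of joint press_lever above 0.13 rad and value of joint hold_pawl below 0.1 rad).
It fails at once if the press is forced (more than 70 N from the fingers on the press) (contact force between press and the fingers above 70 N).
It fails at once if the fingers touch the bottle or its stopper (contact force between bottle and the fingers above 1 N).
It fails at once if the bottle is lifted or tipped (z of bottle in the frame of bottle_seat above 0.01 m or angle between bottle's own z axis and vertical above 0.25 rad).
It fails at once if a bystander is disturbed (moved more than 20 mm) (distance of any of next_bottle, stain_bottle, sample_jar from where it was at the start of the episode above 0.02 m).
It also fails if it takes over 48 s, if anything falls off the work surface, if the arm or the gripper's body presses on something with over 40 N, if the wrist force passes 120 N, or if a joint passes its speed limit or range.

### The arm

A 6-joint arm with a two-finger parallel gripper is mounted at the origin on a cart in front of the work surface, level with it; the furniture and walls round the work are solid. World frame = base frame: x ahead of the robot, y to its left, z up, the work surface at z = 0. Lengths are in m, angles in rad, forces in N, time in s.
With the tool pointing down it reaches from about 0.3 to 0.875 m from the base axis. Payload 6.4 kg.
Tool frame: the origin (TCP) lies at the very end of the fingers, on their centre line; the grasp point (between the pads) lies 19 mm behind it; z points along the fingers, y is the line along which they close (so a half turn about z gives the same grasp; the last joint's range is limited). The gripper opens to 85 mm and grips with 20 to 120 N. Pads are 22 mm wide; open, the fingers measure 114 mm over their backs; the gripper's body (76 mm by 85 mm) begins 54 mm behind the grasp point. The pads swing forward as they close: fully open they stand 13 mm farther back than shut.
Start: joints at [-1.323, 0.181, 1.607, -0, 1.354, -0.206], TCP at [0.252, -0.517, 0.231] pointing down, gripper open.
Joint ranges: [-2.99, 2.99], [-0.89, 2.07], [0.3, 2.58], [-1.14, 4.28], [0, 2.63], [-3.12, 3.12]. Speed limits (rad/s): [2.57, 2.57, 3.01, 3.14, 3.14, 3.14].

### API

Orientations are given as a unit quaternion [w, x, y, z].
In Python, from bench import ctrl, camera, calibration, order, outline_of gives the robot as it stands.
- The arm moves only by the tool move_arm, never from a script. Its argument "series" is a list that holds one entry, the list of rows, each a list of 5 numbers: the opening, from 0 (shut) to 1 (fully open), then the shift along the tool's x, y, z in mm, then the turn about the tool's z in rad. A call has exactly 10 rows; each row is the pose to reach, as a shift and turn from the pose commanded when the call began, along the tool's axes at that moment; what a row does not reach only later rows make up. A row lasts 1/12 s, in which the tool goes at most 41.7 mm and 7.16 degrees, less where a joint would pass 70% of its speed; a pose out of reach is approached as far as the arm can. A call with a gripper value outside its range is refused whole. The fingers move at their own pace and stop on an object; the grip force is fixed at half the most. Time passes only in rows, so rows that repeat a pose let the fingers close, or fill a call up. It gives the time, the measured TCP pose, the force, the opening and the grip force at its end, in the units of the state.
- ctrl.get_obs(): the state, without advancing time (a new reading comes with each control period).
- camera(name): name is "scene" or "top" or "wrist"; returns (picture, depth): 420x560x3 uint8, blue, green, red; 420x560 float32, m along the optical axis (not along the pixel's ray), 0 where there is no reading.
- calibration(name): a dict with "intrinsics" (3x3 intrinsics, pixels), "rvec" (rotation vector, rad) and "tvec" (3), from world to camera coordinates, as OpenCV has them. Camera axes: x right, y down, z forward; pixel columns grow to the right and rows downward; lengths in m; the calibration is good to about 2 mm. A picture is of the moment at which its call begins: read the wrist's pose just before it. calibration takes no time and is no camera call; for the wrist camera it gives the pose at the moment of the call.
- order.hand_in(): hands the job in; it is judged then, once.
Trained networks look in the newest picture that a camera, given by its name, has taken for a name from the list of things; names that differ only in an ending like _2 or _b are one class to them, and where a whole thing is asked for, a point or a joint stands for the part that bears it (a point fixed in the world has none). Each returns a list of dicts, best first, with "conf" (0 to 1); they miss things now and then, are a little off and sometimes report something else, mostly with a low value. They report only what shows in the picture. A call takes as long as a camera call.
- outline_of(target, camera): "region" (420x560 bool, what is visible of it) and "bbox" ([centre column, centre row, width, height] in pixels, round what is visible of it).
The state is a dict: "time_s": time; "q": joint angles; "dq": joint speeds; "joint_efforts": joint torques, N m; "eef_pos": TCP position; "eef_rot": TCP orientation; "wrist_force": force on the tool from outside, world axes, zero at the start; "torque": the same for the moment, N m; "opening": opening from 0.0 (shut) to 1.0 (fully open); "grasp_force": force on a finger pad.
Only numpy, scipy, OpenCV 4.12 (cv2) and the standard library are available. Lean on these libraries where they do the work, as an engineer would, in place of code of your own. Each camera call takes 0.05 s, during which the arm holds its last target. There are 200 camera calls.

## Working session

There is one attempt and no reset: what is moved stays moved. The work goes in short steps, Python scripts to look and compute and a tool call to move; the robot and the scene stay as the last step left them, time stands still between calls to the robot, and variables do not carry over. Pictures are saved under pics/ and viewed, at most 10 in all, crops included, and the job is handed in when it is done.

Besides the shell and the picture viewer there is one more tool, called after "Request:" as name(argument=value, ...) on one line, values as JSON. move_arm: Moves the arm, as the interface text tells. Its arguments: {"type":"object","properties":{"series":{"type":"array","items":{"type":"array","items":{"type":"array","items":{"type":"number"}}}}},"required":["series"]}

```bash
mkdir -p pics
cat > h.py <<'E'
import numpy as np, cv2
from bench import ctrl, camera, calibration, order, outline_of
def cal(n):
    c=calibration(n); R=cv2.Rodrigues(np.array(c["rvec"],float))[0]
    return np.array(c["intrinsics"]),R,np.array(c["tvec"],float).ravel()
def cloud(n,depth,mask):
    K,R,t=cal(n); v,u=np.nonzero(mask&(depth>0)); z=depth[v,u]
    p=np.c_[(u-K[0,2])/K[0,0]*z,(v-K[1,2])/K[1,1]*z,z]
    return (p-t)@R
E
python3 - <<'E'
from h import *
ims=[]
for n in("scene","top"):
    im,d=camera(n); ims.append(im)
    np.save(n+".npy",d); cv2.imwrite(f"pics/{n}0.png",im)
    for t in("press","lever_grip","pawl_pad","bottle","stopper_top","next_bottle","stain_bottle","sample_jar"):
        for o in outline_of(t,n)[:2]:
            p=cloud(n,d,o["region"])
            if len(p): print(n,t,round(o["conf"],2),np.round(o["bbox"]),len(p),np.round(np.median(p,0),3),np.round(np.percentile(p,3,0),3),np.round(np.percentile(p,97,0),3))
o=ctrl.get_obs();print(o["time_s"],o["eef_pos"],o["eef_rot"])
E
```

```text
scene press 0.83 [294. 199. 194. 160.] 9280 [0.516 0.161 0.164] [ 0.455 -0.028  0.01 ] [0.57  0.255 0.283]
scene lever_grip 0.81 [319. 150. 147.  58.] 1783 [0.502 0.05  0.259] [ 0.432 -0.048  0.218] [0.546 0.197 0.284]
scene pawl_pad 0.55 [232. 164.  70.  29.] 531 [0.551 0.241 0.281] [0.531 0.18  0.269] [0.575 0.285 0.292]
scene bottle 0.89 [312. 225.  21.  36.] 586 [0.497 0.083 0.055] [0.482 0.062 0.025] [0.516 0.1   0.102]
scene stopper_top 0.41 [315. 213.  14.  11.] 90 [0.504 0.077 0.101] [0.494 0.066 0.092] [0.516 0.087 0.103]
scene next_bottle 0.6 [271. 284.  21.  38.] 655 [0.428 0.235 0.053] [0.418 0.215 0.008] [0.449 0.25  0.085]
scene stain_bottle 0.65 [257. 215.  12.  18.] 152 [0.616 0.149 0.03 ] [0.605 0.141 0.004] [0.633 0.155 0.046]
scene sample_jar 0.68 [332. 272.  20.  36.] 615 [0.383 0.112 0.064] [0.375 0.092 0.005] [0.402 0.122 0.091]
top press 0.6 [313. 222. 211.  91.] 6613 [0.511 0.129 0.17 ] [ 0.448 -0.041  0.009] [0.572 0.27  0.285]
top lever_grip 0.91 [337. 234. 155.  67.] 1638 [ 0.495 -0.004  0.271] [ 0.435 -0.049  0.032] [0.534 0.176 0.286]
top pawl_pad 0.71 [245. 190.  72.  27.] 690 [0.554 0.253 0.283] [0.534 0.18  0.01 ] [0.582 0.291 0.294]
top pawl_pad 0.61 [312. 225. 209.  88.] 6606 [0.511 0.131 0.169] [ 0.448 -0.039  0.009] [0.573 0.273 0.285]
top bottle 0.42 [325. 239.  26.  14.] 153 [0.492 0.084 0.052] [0.483 0.06  0.035] [0.504 0.1   0.088]
top bottle 0.35 [255. 262.  17.  21.] 289 [0.44  0.228 0.082] [0.424 0.211 0.046] [0.458 0.249 0.087]
top next_bottle 0.63 [257. 262.  15.  21.] 324 [0.439 0.227 0.08 ] [0.421 0.211 0.01 ] [0.458 0.248 0.087]
top stain_bottle 0.64 [300. 182.  18.  17.] 281 [0.617 0.135 0.041] [0.604 0.117 0.028] [0.633 0.152 0.11 ]
top sample_jar 0.6 [316. 285.  18.  18.] 265 [0.395 0.105 0.089] [0.379 0.091 0.031] [0.411 0.122 0.093]
0.9 [ 0.25209934 -0.5167849   0.23128652] [-2.53487038e-05  9.74367117e-01  2.24963821e-01 -1.22539342e-06]
```

View pics/scene0.png

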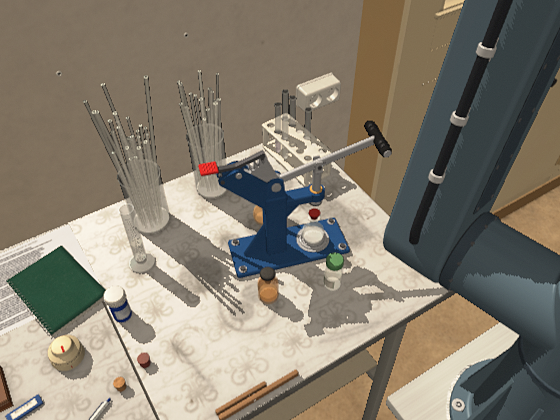

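View pics/top0.png

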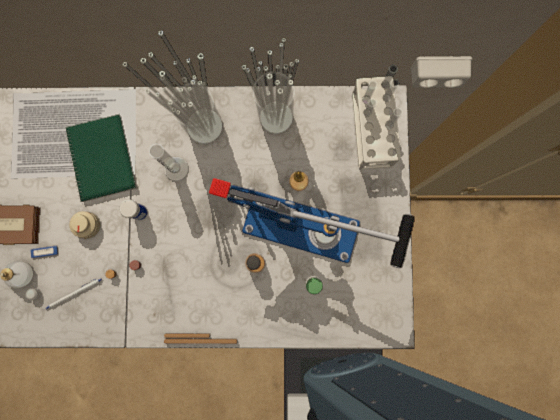

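Scene: red pad at about (208,169), black grip at (378,139), bottle on the seat under the ram at (315,215). Top: pad at (219,188), grip at (402,241). Next I'll measure both by colour and find the yaw.

Run:
```python
from h import *
for n in("scene","top"):
    im=cv2.imread(f"pics/{n}0.png").astype(int); d=np.load(n+".npy")
    b,g,r=im[...,0],im[...,1],im[...,2]
    ok=np.zeros(d.shape,bool)
    P=cloud(n,d,d>0); K=np.full(d.shape+(3,),np.nan); K[d>0]=P
    Z=K[...,2]
    red=(r>120)&(g<70)&(b<70)&(Z>.25)&(Z<.31)
    p=K[red]; print(n,"pad",len(p),p.mean(0).round(4),p.min(0).round(3),p.max(0).round(3))
    q=p[p[:,2]>np.median(p[:,2])-.004]
    print("  rect",cv2.minAreaRect((q[:,:2]*1000).astype(np.float32)),np.median(q[:,2]))
    blk=(im.max(2)<70)&(Z>.24)&(Z<.31)&(K[...,1]<0.01)&(K[...,0]<.6)&(K[...,0]>.38)&(K[...,1]>-.1)
    p=K[blk]; print("  grip",len(p),p.mean(0).round(4),p.min(0).round(3),p.max(0).round(3), cv2.minAreaRect((p[:,:2]*1000).astype(np.float32)))
    # things above z 0.2 near: coarse map
    m=(Z>.2)&(K[...,0]<.9)&(K[...,0]>.3)&(K[...,1]>-.2)&(K[...,1]<.5)
    q=K[m]
    c={}
    for x,y,z in q:
        k=(round(x/.04),round(y/.04)); c[k]=max(c.get(k,0),z)
    print("  hi",{(round(k[0]*.04,2),round(k[1]*.04,2)):round(v,2) for k,v in sorted(c.items())})
```

```text
scene pad 196 [0.5596 0.2734 0.2817] [0.545 0.255 0.277] [0.577 0.29  0.285]
  rect ((560.5477905273438, 272.9203186035156), (30.854625701904297, 27.67283821105957), 74.32062530517578) 0.2818411565730324
  grip 388 [ 0.4693 -0.0303  0.2802] [ 0.428 -0.051  0.265] [ 0.515 -0.013  0.287] ((471.76318359375, -33.05912780761719), (20.810182571411133, 87.0181884765625), 75.83732604980469)
  hi {(0.44, -0.04): np.float64(0.29), (0.44, 0.0): np.float64(0.28), (0.48, -0.04): np.float64(0.29), (0.48, 0.0): np.float64(0.28), (0.48, 0.04): np.float64(0.27), (0.48, 0.08): np.float64(0.25), (0.52, -0.04): np.float64(0.29), (0.52, 0.04): np.float64(0.26), (0.52, 0.08): np.float64(0.26), (0.52, 0.12): np.float64(0.24), (0.52, 0.16): np.float64(0.3), (0.52, 0.2): np.float64(0.29), (0.52, 0.24): np.float64(0.28), (0.56, 0.16): np.float64(0.29), (0.56, 0.2): np.float64(0.29), (0.56, 0.24): np.float64(0.28), (0.56, 0.28): np.float64(0.29), (0.72, 0.16): np.float64(0.27), (0.72, 0.32): np.float64(0.25), (0.72, 0.36): np.float64(0.31), (0.72, 0.4): np.float64(0.36), (0.76, 0.12): np.float64(0.31), (0.76, 
[... 3562 characters left out ...]
84, 0.36): np.float64(0.35), (0.84, 0.4): np.float64(0.35), (0.84, 0.44): np.float64(0.35), (0.84, 0.48): np.float64(0.35), (0.88, -0.2): np.float64(0.34), (0.88, -0.16): np.float64(0.34), (0.88, -0.12): np.float64(0.34), (0.88, -0.08): np.float64(0.34), (0.88, -0.04): np.float64(0.34), (0.88, 0.0): np.float64(0.34), (0.88, 0.04): np.float64(0.34), (0.88, 0.08): np.float64(0.34), (0.88, 0.12): np.float64(0.35), (0.88, 0.16): np.float64(0.35), (0.88, 0.2): np.float64(0.35), (0.88, 0.24): np.float64(0.35), (0.88, 0.28): np.float64(0.35), (0.88, 0.32): np.float64(0.35), (0.88, 0.36): np.float64(0.35), (0.88, 0.4): np.float64(0.35), (0.88, 0.44): np.float64(0.35), (0.88, 0.48): np.float64(0.35)}
```

Request:
move_arm(series=[[[0,0,0,-30,-0.083],[0,0,0,-60,-0.167],[0,0,0,-90,-0.25],[0,0,0,-120,-0.333],[0,0,0,-150,-0.417],[0,0,0,-170,-0.5],[0,0,0,-170,-0.583],[0,0,0,-170,-0.667],[0,0,0,-170,-0.75],[0,0,0,-170,-0.833]]])

```text
time_s: 1.73
eef_pos: [0.2521, -0.5168, 0.4015]
eef_rot: [0.0, 0.799, 0.602, -0.0]
wrist_force: [0.8, 0.2, -0.1]
opening: 0.002
grasp_force: 0.0
```

Request:
move_arm(series=[[[0,35,3,0,0],[0,70,6,0,0],[0,105,9,0,0],[0,140,12,0,0],[0,175,15,0,0],[0,210,18,0,0],[0,245,21,0,0],[0,280,24,0,0],[0,315,27,0,0],[0,350,30,0,0]]])

```text
time_s: 2.57
eef_pos: [0.3791, -0.1876, 0.4015]
eef_rot: [0.0, 0.8, 0.6, 0.0]
wrist_force: [0.7, -0.0, 0.2]
opening: 0.004
grasp_force: 0.0
```

Request:
move_arm(series=[[[0,35,3,0,0],[0,70,6,0,0],[0,105,9,0,0],[0,140,12,0,0],[0,175,15,0,0],[0,210,18,0,0],[0,245,21,0,0],[0,280,24,0,0],[0,315,27,0,0],[0,350,30,0,0]]])

```text
time_s: 3.4
eef_pos: [0.5061, 0.1402, 0.4015]
eef_rot: [0.0, 0.8, 0.6, 0.0]
wrist_force: [1.1, -0.8, 0.3]
opening: 0.002
grasp_force: 0.0
```

Request:
move_arm(series=[[[0,30,3,0,0],[0,60,6,0,0],[0,90,9,0,0],[0,120,13,0,0],[0,147,16,0,0],[0,147,16,30,0],[0,147,16,60,0],[0,147,16,80,0],[0,147,16,95,0],[0,147,16,95,0]]])

```text
time_s: 4.23
eef_pos: [0.5605, 0.2746, 0.3017]
eef_rot: [-0.001, 0.8, 0.6, -0.003]
wrist_force: [0.0, -1.3, -0.0]
opening: -0.002
grasp_force: 0.0
```

Run:
```python
from h import *
a,_=camera("scene"); b,_=camera("top")
f=lambda im,x,y:cv2.resize(im[y:y+110,x:x+140],(560,440),interpolation=cv2.INTER_CUBIC)
cv2.imwrite("pics/p1.png",cv2.resize(np.hstack([f(a,150,90),f(b,170,130)]),(800,314)))
o=ctrl.get_obs();print(o["time_s"],o["eef_pos"],o["wrist_force"])
```

```text
4.3333 [0.5622623  0.27490804 0.30627684] [0.42811268 0.26827553 0.93749808]
```

View pics/p1.png

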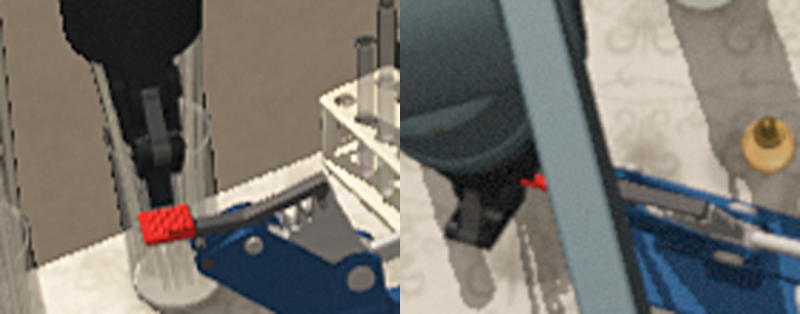

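The shut fingers stand just above the red pad (left view, about (160,190)) and are centred on it. I'll press down gently.

Request:
move_arm(series=[[[0,2,0,8,0],[0,2,0,14,0],[0,2,0,18,0],[0,2,0,22,0],[0,2,0,25,0],[0,2,0,28,0],[0,2,0,31,0],[0,2,0,34,0],[0,2,0,36,0],[0,2,0,37,0]]])

```text
time_s: 5.17
eef_pos: [0.563, 0.277, 0.2691]
eef_rot: [-0.0, 0.8, 0.6, 0.0]
wrist_force: [1.0, 2.5, 2.6]
opening: -0.0
grasp_force: 1.5
```

Request:
move_arm(series=[[[0,0,0,1,0],[0,0,0,2,0],[0,0,0,2,0],[0,0,0,2,0],[0,0,0,-10,0],[0,0,0,-30,0],[0,0,0,-60,0],[0,-30,0,-90,0],[0,-60,0,-100,0],[0,-90,0,-100,0]]])

```text
time_s: 6.0
eef_pos: [0.5383, 0.1895, 0.374]
eef_rot: [0.002, 0.8, 0.6, 0.002]
wrist_force: [0.3, -0.6, 0.1]
opening: 0.003
grasp_force: 0.0
```

Run:
```python
from h import *
a,d=camera("scene")
K=np.full(d.shape+(3,),np.nan); K[d>0]=cloud("scene",d,d>0)
im=a.astype(int);Z=K[...,2]
red=(im[...,2]>120)&(im[...,1]<70)&(im[...,0]<70)&(Z>.23)&(Z<.31)
p=K[red];print(len(p),p.mean(0),p.min(0),p.max(0))
s=(p-p.mean(0))[:,:2]@[.281,.96]; print("slope",np.polyfit(s,p[:,2],1))
cv2.imwrite("pics/p2.png",cv2.resize(a[90:200,150:290],(700,550),interpolation=cv2.INTER_CUBIC))
o=ctrl.get_obs();print(o["time_s"],o["eef_pos"],o["wrist_force"])
```

```text
162 [0.5613625  0.27600673 0.2636565 ] [0.54483348 0.25925545 0.25685661] [0.57695789 0.29151778 0.270917  ]
slope [-0.3466244  0.2636565]
6.05 [0.53701572 0.18497991 0.37243662] [ 3.28810998 -1.19661163  1.03888165]
```

View pics/p2.png

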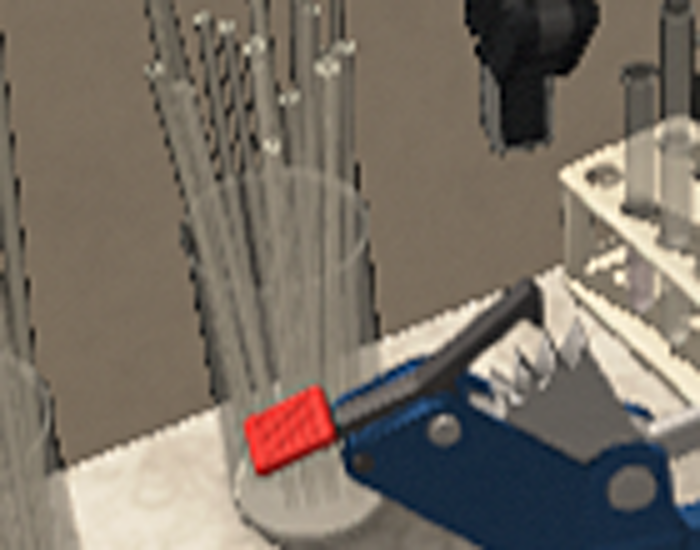

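The pawl is at about 0.34 rad: the pad at (290,430) is tilted down and its nose at (525,300) is clear of the teeth. Now the grip.

Request:
move_arm(series=[[[0,-35,0,0,0],[0,-70,0,0,0],[0,-105,0,0,0],[0,-140,0,0,0],[0,-175,0,0,0],[0,-210,0,0,0],[0,-235,0,0,0],[0,-235,0,25,0],[0,-235,0,50,0],[0,-235,0,60,0]]])

```text
time_s: 6.88
eef_pos: [0.47, -0.0356, 0.3066]
eef_rot: [-0.002, 0.801, 0.599, -0.002]
wrist_force: [-0.7, 0.2, -0.7]
opening: 0.003
grasp_force: 0.0
```

Run:
```python
from h import *
a,_=camera("scene"); o=ctrl.get_obs();print(o["time_s"],o["eef_pos"],o["wrist_force"])
cv2.imwrite("pics/p3.png",cv2.resize(a[80:190,310:450],(560,440),interpolation=cv2.INTER_CUBIC))
```

```text
6.9333 [ 0.46963344 -0.03505835  0.30559535] [-0.62458022  0.15162611 -1.54248753]
```

View pics/p3.png

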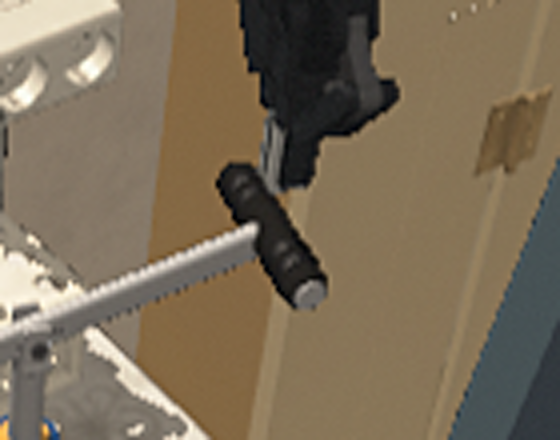

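The fingertips (290,180) are over the bar, near its middle. Pushing down to just before the ram meets the stopper.

Request:
move_arm(series=[[[0,-4,0,6,0],[0,-4,0,12,0],[0,-4,0,20,0],[0,-4,0,30,0],[0,-4,0,40,0],[0,-4,0,50,0],[0,-4,0,60,0],[0,-4,0,70,0],[0,-4,0,80,0],[0,-4,0,88,0]]])

```text
time_s: 7.77
eef_pos: [0.4705, -0.0388, 0.2199]
eef_rot: [-0.0, 0.8, 0.6, -0.0]
wrist_force: [0.8, -0.5, 2.6]
opening: -0.0
grasp_force: 1.1
```

Request:
move_arm(series=[[[0,0,0,5,0],[0,0,0,10,0],[0,0,0,14,0],[0,0,0,17,0],[0,0,0,20,0],[0,0,0,23,0],[0,0,0,25,0],[0,0,0,27,0],[0,0,0,29,0],[0,0,0,30,0]]])

```text
time_s: 8.6
eef_pos: [0.4709, -0.0378, 0.1921]
eef_rot: [-0.001, 0.8, 0.6, 0.001]
wrist_force: [-3.0, 5.9, 8.5]
opening: 0.001
grasp_force: 4.8
```

Request:
move_arm(series=[[[0,0,0,1,0],[0,0,0,2,0],[0,0,0,3,0],[0,0,0,4,0],[0,0,0,5,0],[0,0,0,6,0],[0,0,0,7,0],[0,0,0,8,0],[0,0,0,8,0],[0,0,0,8,0]]])

```text
time_s: 9.43
eef_pos: [0.4715, -0.038, 0.1845]
eef_rot: [0.0, 0.8, 0.6, 0.001]
wrist_force: [-1.0, 4.7, 7.3]
opening: 0.002
grasp_force: 3.9
```

Request:
move_arm(series=[[[0,0,0,0.5,0],[0,0,0,1,0],[0,0,0,1.5,0],[0,0,0,2,0],[0,0,0,2.5,0],[0,0,0,3,0],[0,0,0,3,0],[0,0,0,3,0],[0,0,0,3,0],[0,0,0,3,0]]])

```text
time_s: 10.27
eef_pos: [0.4717, -0.0381, 0.1817]
eef_rot: [0.0, 0.8, 0.6, 0.001]
wrist_force: [-1.6, 4.3, 9.3]
opening: 0.001
grasp_force: 4.3
```

Request:
move_arm(series=[[[0,0,0,0.3,0],[0,0,0,0.6,0],[0,0,0,0.9,0],[0,0,0,1.2,0],[0,0,0,1.5,0],[0,0,0,1.5,0],[0,0,0,1.5,0],[0,0,0,1.5,0],[0,0,0,1.5,0],[0,0,0,1.5,0]]])

```text
time_s: 11.1
eef_pos: [0.4718, -0.038, 0.1805]
eef_rot: [0.0, 0.8, 0.6, 0.002]
wrist_force: [-1.9, 5.8, 11.2]
opening: 0.003
grasp_force: 5.4
```

Request:
move_arm(series=[[[0,0,0,0.3,0],[0,0,0,0.6,0],[0,0,0,0.9,0],[0,0,0,1.2,0],[0,0,0,1.5,0],[0,0,0,1.5,0],[0,0,0,1.5,0],[0,0,0,1.5,0],[0,0,0,1.5,0],[0,0,0,1.5,0]]])

```text
time_s: 11.93
eef_pos: [0.472, -0.0379, 0.1799]
eef_rot: [0.0, 0.8, 0.6, 0.002]
wrist_force: [-5.6, 6.6, 19.3]
opening: 0.004
grasp_force: 8.9
```

Only 0.6 mm of travel for 1.5 mm commanded, and the force doubled to 19 N: the stopper is solid at the expected height. Backing off and looking.

Request:
move_arm(series=[[[0,0,0,-2,0],[0,0,0,-5,0],[0,0,0,-15,0],[0,0,0,-35,0],[0,0,0,-65,0],[0,-30,0,-95,0],[0,-60,0,-125,0],[0,-95,0,-150,0],[0,-130,0,-160,0],[0,-130,0,-160,0]]])

```text
time_s: 12.77
eef_pos: [0.434, -0.1697, 0.3413]
eef_rot: [0.004, 0.802, 0.598, -0.0]
wrist_force: [0.1, 0.2, 0.1]
opening: 0.004
grasp_force: 0.0
```

Run:
```python
from h import *
a,d=camera("scene"); o=ctrl.get_obs();print(o["time_s"],o["eef_pos"],o["wrist_force"])
K=np.full(d.shape+(3,),np.nan); K[d>0]=cloud("scene",d,d>0);im=a.astype(int);Z=K[...,2]
for t in("bottle","stopper_top","lever_grip","pawl_pad","next_bottle","stain_bottle","sample_jar"):
    for q in outline_of(t,"scene")[:1]:
        p=cloud("scene",d,q["region"]); print(t,round(q["conf"],2),np.median(p,0).round(3),np.percentile(p,97,0).round(3))
red=(im[...,2]>100)&(im[...,1]<60)&(im[...,0]<60)
for lo,hi in((.23,.31),(.07,.12)):
    p=K[red&(Z>lo)&(Z<hi)];print(len(p),p.mean(0).round(4),p.max(0).round(4))
blk=(im.max(2)<70)&(Z>.13)&(Z<.21)&(K[...,1]<0.01)&(K[...,0]<.55)&(K[...,0]>.4)&(K[...,1]>-.08)
p=K[blk];print("grip",len(p),p.mean(0),np.percentile(p,97,0))
cv2.imwrite("pics/p4.png",cv2.resize(a[120:270,200:400],(800,600),interpolation=cv2.INTER_CUBIC))
```

```text
12.8167 [ 0.43409356 -0.16693802  0.33934919] [-0.42102817 -0.34510061 -0.27710906]
bottle 0.57 [0.495 0.085 0.05 ] [0.519 0.1   0.086]
lever_grip 0.65 [0.508 0.083 0.2  ] [0.534 0.182 0.281]
pawl_pad 0.94 [0.551 0.243 0.269] [0.574 0.286 0.307]
next_bottle 0.87 [0.429 0.235 0.054] [0.449 0.25  0.085]
stain_bottle 0.43 [0.616 0.148 0.031] [0.637 0.155 0.046]
sample_jar 0.84 [0.383 0.112 0.063] [0.403 0.122 0.091]
65 [0.5584 0.2752 0.2633] [0.5754 0.2915 0.2694]<stdin>:9: RuntimeWarning: Mean of empty slice.
  ret = um.true_divide(
Traceback (most recent call last):
ValueError: zero-size array to reduction operation maximum which has no identity
```

Run:
```python
from h import *
a,d=camera("scene"); o=ctrl.get_obs();print(o["time_s"],o["eef_pos"],o["dq"])
K=np.full(d.shape+(3,),np.nan); K[d>0]=cloud("scene",d,d>0);im=a.astype(int);Z=K[...,2]
blk=(im.max(2)<70)&(Z>.13)&(Z<.21)&(K[...,1]<0.01)&(K[...,0]<.55)&(K[...,0]>.4)&(K[...,1]>-.08)
p=K[blk];print("grip",len(p),p.mean(0),np.percentile(p,97,0))
cv2.imwrite("pics/p4.png",cv2.resize(a[120:270,200:400],(800,600),interpolation=cv2.INTER_CUBIC))
```

```text
13.2167 [ 0.43442727 -0.16265218  0.33673987] [-4.48818499e-03  1.24825906e-03 -4.26670173e-03 -1.46973107e-03
  6.24646034e-05 -1.11628387e-03]
grip 315 [ 0.46728135 -0.03408134  0.17614823] [ 0.51009036 -0.01902125  0.18144123]
```

View pics/p4.png

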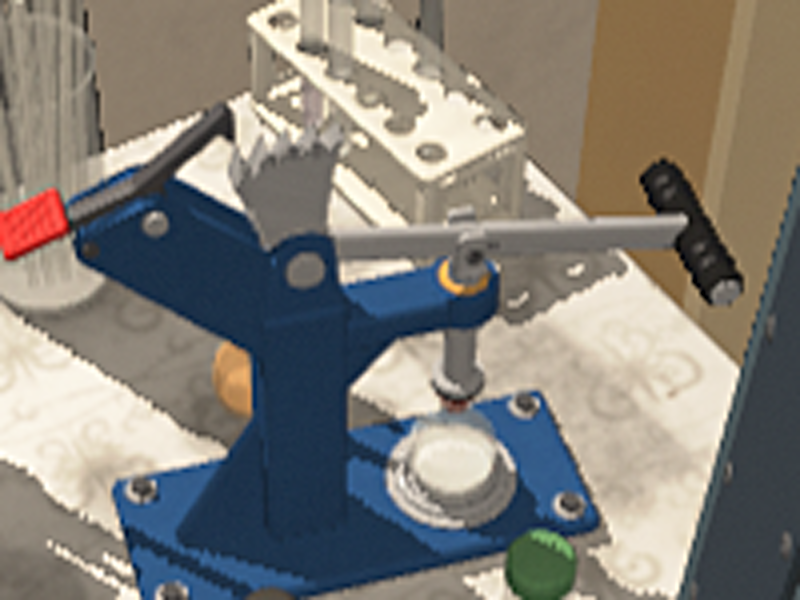

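The lever is down, the ram is on the stopper (455,400), the pawl is up and clear, and the bottle stands on its seat. I'll check the grip height more closely with the same mask before and after.

Run:
```python
from h import *
for n in("scene","top"):
    i0=cv2.imread(f"pics/{n}0.png");d0=np.load(n+".npy");i1,d1=camera(n)
    for im,d,c in((i0,d0,.28),(i1,d1,.17)):
        K=np.full(d.shape+(3,),np.nan); K[d>0]=cloud(n,d,d>0);Z=K[...,2]
        m=(im.max(2)<70)&(abs(Z-c)<.03)&(K[...,1]<0)&(K[...,0]<.54)&(K[...,0]>.41)&(K[...,1]>-.07)
        p=K[m]; x=np.r_[.472,-.0335,c]
        # fit bar axis centre: points on radius 11.5 mm round axis along press x
        from scipy.optimize import least_squares
        ax=np.array([.96,-.281]); ay=np.array([.281,.96])
        s=p[:,:2]@ay; f=lambda v:np.hypot(s-v[0],p[:,2]-v[1])-.0115
        r=least_squares(f,[np.median(s),np.median(p[:,2])-.008],loss="soft_l1",f_scale=.001)
        print(n,c,len(p),r.x.round(4),np.abs(f(r.x)).mean().round(4),np.percentile(p[:,2],[3,50,97]).round(4))
    # lever bar slope: points along the bar
print(ctrl.get_obs()["time_s"])
```

```text
scene 0.28 388 [0.098  0.2723] 0.001 [0.2696 0.2816 0.2852]
scene 0.17 317 [0.0944 0.1682] 0.0011 [0.1658 0.1775 0.1816]
top 0.28 605 [0.0996 0.2728] 0.001 [0.2769 0.2829 0.2865]
top 0.17 457 [0.0963 0.1687] 0.0011 [0.1721 0.1787 0.1828]
13.3167
```

The fitted grip centre is at 168 to 169 mm (170 mm expected when home), which matches the solid feel, and the fingers are clear. Handing in.

```bash
python3 -c "
from bench import order
print(order.hand_in())"
```

```text
the job is handed in; nothing more can be done
None
```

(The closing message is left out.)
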